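# Sweep the brass feet into the green tray

### The arm

A 7-joint arm with a two-finger parallel gripper is mounted at the origin on the work surface. World frame = base frame: x ahead of the robot, y to its left, z up, the work surface at z = 0. Lengths are in mm, angles in degrees, forces in N, time in s.
With the tool pointing down it reaches from about 425 to 950 mm from the base axis. Payload 4.7 kg.
Tool frame: the origin (TCP) lies at the very end of the fingers, on their centre line; the grasp point (between the pads) lies 19 mm behind it; z points along the fingers, y is the line along which they close (so a half turn about z gives the same grasp; the last joint's range is limited). The gripper opens to 87 mm and grips with 3 to 60 N. Pads are 19 mm wide; open, the fingers measure 117 mm over their backs; the gripper's body (75 mm by 190 mm) begins 51 mm behind the grasp point.
Start: joints at [-1.656, 26.849, -2.785, 87.806, 1.381, 65.374, -4.715], TCP at [675.018, 0.046, 222.573] pointing down, gripper open.
Joint ranges: [-148.3, 148.3], [-19.14, 114.17], [-79.39, 73.82], [5.75, 140.21], [-59.74, 239.74], [12.07, 113.84], [-152.46, 152.46]. Speed limits (degrees/s): [147.25, 147.25, 180, 180, 180, 180, 180].

### API

Orientations are given as [roll, pitch, yaw] about the fixed x, y, z axes, in that order (R = Rz(yaw) Ry(pitch) Rx(roll)).
In Python, from bench import env, viewer gives the robot as it stands.
- The arm moves only by the shell command python3 -m pendant 'ROWS' [OPENING] [FORCE]. ROWS is text: rows parted by semicolons, each of 4 numbers parted by spaces: the shift along the tool's x, y, z in m, then the turn about the tool's z in degrees. In form: tx ty tz spin; .... A call has 1 to 8 rows; each row shifts and turns the commanded pose from where the row before left it, along the tool's axes as they then stand; what a row does not reach is not made up. A row lasts 1/8 s, in which the tool goes at most 62.5 mm and 10.7 degrees, less where a joint would pass 70% of its speed; a pose out of reach is approached as far as the arm can. A call with a gripper value outside its range is refused whole. OPENING is the finger opening in m, from 0 to 0.087, set as the call begins (- or left out, the last holds). The fingers move at their own pace and stop on an object; FORCE is the grip in N (left out, the last holds). Time passes only in rows, so rows that do not move let the fingers close. It gives the time, the measured TCP pose, the force, the opening and the grip force at its end, in the units of the state.
- env.state(): the state, without advancing time (a new reading comes with each control period).
- viewer.capture(name): name is "scene" or "side" or "wrist"; returns a dict with "frame" (400x640x3 uint8, red, green, blue), "fx", "fy", "cx", "cy" (pixels), "eye" and "orientation" of the camera in the world. Camera axes: x right, y down, z forward; pixel columns grow to the right and rows downward; lengths in mm; the calibration is good to about 2 mm. A picture is of the moment at which its call begins. There is no depth.
- env.finish_job(): hands the job in; it is judged then, once.
The state is a dict: "clock": time; "q": joint angles; "qvel": joint speeds; "tau": joint torques, N m; "tool_pos": TCP position; "eef_rot": TCP orientation; "contact_force": force on the tool from outside, world axes, zero at the start; "ft_torque": the same for the moment, N m; "opening": finger opening in mm; "finger_force": force on a finger pad.
Only numpy, scipy, OpenCV 4.12 (cv2) and the standard library are available. Lean on these libraries where they do the work, as an engineer would, in place of code of your own. Each camera call takes 0.05 s, during which the arm holds its last target. There are 200 camera calls.

### The job

Clear the music-box work board: with the fingers, gently sweep the four loose brass feet along the board and off its open end into the green tray, so that all four come to rest in it. Only push them, do not pinch or lift any, and leave the music movement on the board, the white pot and the screwdriver where they are.

Things in the scene. Friction and masses are not known exactly. Their poses are not given: they have to be found in the camera images.
- board: Fixed wooden work board, 170 mm (its x) by 260 mm (its y, long way), top face 40 mm above the bench; yaw within 13 deg. Origin: centre of its underside, z up. On the top, a rail 8 mm thick, 10 mm high along each long side (outer faces flush with the sides), so the clear top is 154 mm wide. Both short ends (y = -130 and +130 mm) are open, without lip; a tray stands against each.
- good_tray: Fixed empty green plastic tray, 165 mm (its x) by 120 mm (its y), 34 mm high, walls and floor 4 mm, open on top. Origin: centre of its underside, on the bench; axes parallel to the board's. It stands 3 mm off one end of the board, + or - y from run to run (centre 193 mm from the board's centre along the board's y). Its rim is 6 mm below the board's top.
- scrap_tray: Fixed red plastic tray for scrap, same size and axes as the green one, at the other end of the board; bent dark steel scraps lie in it.
- movement: Loose brass music movement, 36 mm (its x) by 56 mm (its y), 30 mm high, 110 g, standing on the board's top on the half towards the board's +x rail; its centre starts 50 to 56 mm from the board's long centre line, turned a few degrees at most. Origin at the centre of its underside. To be left alone.
- pot: Loose white lidded plastic pot, 68 mm in diameter, 50 mm high, on the bench beyond the board. Origin at the centre of its underside. To be left alone.
- screwdriver: Loose screwdriver with an orange handle, 160 mm long, lying on the bench beyond the board along its own x. Origin under its middle. To be left alone.
- foot1: One of four alike loose brass feet: an upright cylinder 18 mm in diameter, 12 mm high, about 22 g, that slides on the board. Origin: centre of the end it stands on at the start. It starts on the board's top, 0 to 55 mm from the long centre line on the board's -x side, centre at least 30 mm from the ends of the board and from any other foot.
- foot2: One of four alike loose brass feet: an upright cylinder 18 mm in diameter, 12 mm high, about 22 g, that slides on the board. Origin: centre of the end it stands on at the start. It starts on the board's top, 0 to 55 mm from the long centre line on the board's -x side, centre at least 30 mm from the ends of the board and from any other foot.
- foot3: One of four alike loose brass feet: an upright cylinder 18 mm in diameter, 12 mm high, about 22 g, that slides on the board. Origin: centre of the end it stands on at the start. It starts on the board's top, 0 to 55 mm from the long centre line on the board's -x side, centre at least 30 mm from the ends of the board and from any other foot.
- foot4: One of four alike loose brass feet: an upright cylinder 18 mm in diameter, 12 mm high, about 22 g, that slides on the board. Origin: centre of the end it stands on at the start. It starts on the board's top, 0 to 55 mm from the long centre line on the board's -x side, centre at least 30 mm from the ends of the board and from any other foot.

How it is judged:
By the outcome, as a careful person would: the job done as asked, in the order asked, and still so for the second after the job is handed in, with the robot touching nothing.
It also fails if it takes over 51 s, if anything falls off the work surface, if the arm or the gripper's body presses on something with over 40 N, if the wrist force passes 120 N, or if a joint passes its speed limit or range.

## Working session

There is one attempt and no reset: what is moved stays moved. The work goes in short steps, Python scripts to look and compute and a shell command to move; the robot and the scene stay as the last step left them, time stands still between calls to the robot, and variables do not carry over. Pictures are saved under pics/ and viewed, at most 10 in all, crops included, and the job is handed in when it is done.

```bash
ls; mkdir -p pics; python3 - <<'E'
from bench import env, viewer
import cv2,pickle
s=env.state();print(s)
for n in("scene","side"):
    c=viewer.capture(n);pickle.dump(c,open(f"pics/{n}0.pkl","wb"))
    cv2.imwrite(f"pics/{n}0.png",c["frame"][:,:,::-1]);print(n,{k:v for k,v in c.items() if k!="frame"})
E
```

```text
pics
{'clock': 0.0, 'q': array([-1.65736272, 26.89645828, -2.78600771, 87.87293019,  1.38363246,
       65.37347273, -4.71478473]), 'qvel': array([-0.04018761,  0.01102301,  0.02593211,  0.01007206,  0.04049804,
        0.03336675, -0.04444662]), 'tau': array([ 8.49551179e-05, -5.07972229e+01, -8.03461717e-02, -2.36155879e+01,
       -6.12773141e-02,  3.78107757e-02,  1.50727069e-04]), 'tool_pos': array([6.74414603e+02, 3.31495537e-02, 2.21515365e+02]), 'eef_rot': array([-1.79890951e+02,  5.70432443e-03,  9.00066706e+01]), 'contact_force': array([ 1.37699405,  0.6193531 , -0.29423997]), 'ft_torque': array([ 0.0318372 ,  0.01575414, -0.00254918]), 'finger_force': 0.0, 'opening': 86.73119259329624}
scene {'fx': 372.2798543445622, 'fy': 372.2798543445622, 'cx': 319.37785796238285, 'cy': 197.33255054106507, 'eye': array([ 861.44279639, -425.16125392,  572.79280955]), 'orientation': array([-1.35222886e+02, -1.18158048e-01,  3.14797808e+01])}
side {'fx': 427.81246254850623, 'fy': 427.81246254850623, 'cx': 314.5373867553433, 'cy': 206.83083513500335, 'eye': array([ 368.03943549, -374.01572687,  619.94398077]), 'orientation': array([-1.40141069e+02,  7.15023946e-02, -2.99295050e+01])}
```

View pics/scene0.png

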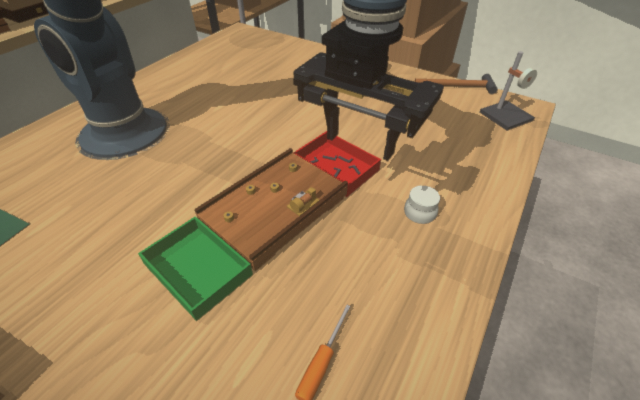

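View pics/side0.png

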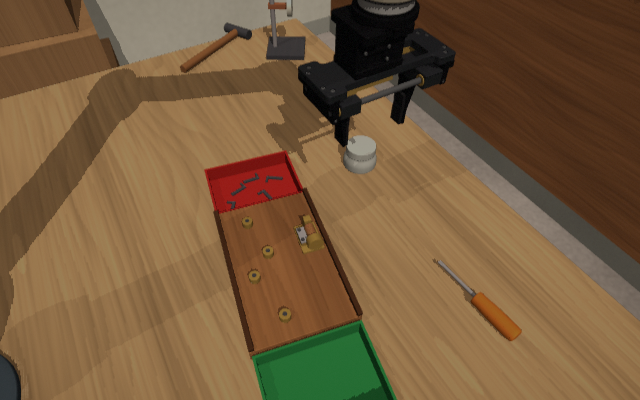

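```bash
cat > h.py <<'E'
import numpy as np,cv2,pickle
from scipy.spatial.transform import Rotation as R
def ray(c,uv,z):
    uv=np.atleast_2d(uv).astype(float)
    d=np.c_[(uv[:,0]-c["cx"])/c["fx"],(uv[:,1]-c["cy"])/c["fy"],np.ones(len(uv))]
    d=R.from_euler("xyz",c["orientation"],degrees=True).apply(d)
    e=np.array(c["eye"]); return e+d*((z-e[2])/d[:,2])[:,None]
def proj(c,P):
    p=R.from_euler("xyz",c["orientation"],degrees=True).inv().apply(np.atleast_2d(P)-c["eye"])
    return np.c_[p[:,0]/p[:,2]*c["fx"]+c["cx"],p[:,1]/p[:,2]*c["fy"]+c["cy"]]
def mask(c,lo,hi):
    return cv2.inRange(cv2.cvtColor(c["frame"],cv2.COLOR_RGB2HSV),np.array(lo),np.array(hi))
def blobs(m,amin):
    cs,_=cv2.findContours(m,cv2.RETR_EXTERNAL,cv2.CHAIN_APPROX_NONE)
    return sorted([k for k in cs if cv2.contourArea(k)>=amin],key=cv2.contourArea,reverse=True)
E
python3 - <<'E'
from h import *
np.set_printoptions(precision=1,suppress=True)
for n,feet in(("scene",[(229,216),(250,189),(275,187),(293,167)]),("side",[(285,314),(254,276),(267,251),(247,222)])):
    c=pickle.load(open(f"pics/{n}0.pkl","rb"));hsv=cv2.cvtColor(c["frame"],cv2.COLOR_RGB2HSV)
    print(n,"hsv foot",[hsv[v+3,u] for u,v in feet],"board",hsv[feet[0][1]-10,feet[0][0]+20])
    print("feet rough z52",ray(c,feet,50)[:,:2].tolist())
    for nm,lo,hi in(("green",(50,100,40),(80,255,255)),("red",(0,190,90),(4,255,255))):
        b=blobs(mask(c,lo,hi),100)
        h=cv2.convexHull(b[0]); p=cv2.approxPolyDP(h,2.5,True)[:,0]
        print(nm,len(b)); print(np.c_[p,ray(c,p,34)[:,:2],ray(c,p,0)[:,:2]])
    big=cv2.resize(c["frame"][100:320,130:400] if n=="scene" else c["frame"][140:400,180:420],None,fx=2.9 if n=="scene" else 2.3,fy=2.7 if n=="scene" else 2.3,interpolation=cv2.INTER_CUBIC)
    cv2.imwrite(f"pics/{n}big.png",big[:,:,::-1])
E
```

```text
scene hsv foot [array([ 20, 140, 111], dtype=uint8), array([ 19, 143, 121], dtype=uint8), array([ 19, 141, 114], dtype=uint8), array([ 19, 144, 117], dtype=uint8)] board [ 13 147 168]
feet rough z52 [[472.3639834862223, -113.61742117293852], [459.5878072432551, -35.46332973201356], [499.15010622279345, -4.24210225302437], [495.1142212687289, 66.47511751811851]]
green 1
[[ 195.   217.   406.2 -140.5  377.4 -122.5]
 [ 249.   263.   563.  -169.4  544.2 -153.3]
 [ 250.   273.   577.4 -184.5  559.5 -169.3]
 [ 194.   317.   554.2 -292.2  534.9 -283.8]
 [ 145.   264.   411.2 -265.1  382.8 -255. ]
 [ 139.   253.   383.4 -254.8  353.2 -244.1]]
red 1
[[378.  160.  634.1 202.5 619.8 242.1]
 [348.  182.  611.1 102.4 595.3 135.7]
 [305.  158.  489.4 121.8 466.  156.3]
 [325.  143.  499.3 194.  476.5 233.1]
 [340.  140.  524.  223.2 502.7 264.1]]
side hsv foot [array([ 19, 169, 139], dtype=uint8), array([ 19, 166, 140], dtype=uint8), array([ 19, 166, 143], dtype=uint8), array([ 19, 172, 113], dtype=uint8)] board [ 13 166 134]
feet rough z52 [[468.12997684844845, -113.75405896854767], [455.8916380898387, -34.4226732193236], [493.16750547959657, -2.9851268664032773], [489.593260528481, 66.77510162704203]]
green 1
[[ 396.   399.   541.  -284.   551.  -278.7]
 [ 263.   399.   391.5 -197.8  392.8 -187.6]
 [ 252.   356.   402.6 -139.3  404.6 -125.6]
 [ 361.   320.   562.8 -170.3  574.1 -158.5]]
red 1
[[286.  152.  633.3 202.5 648.7 236. ]
 [302.  188.  614.  101.3 628.3 128.9]
 [299.  192.  604.5  95.4 618.2 122.6]
 [219.  213.  458.5 122.3 463.7 151.1]
 [215.  210.  454.9 132.2 459.9 161.6]
 [206.  169.  477.7 237.2 484.1 272.7]]
```

View pics/scenebig.png

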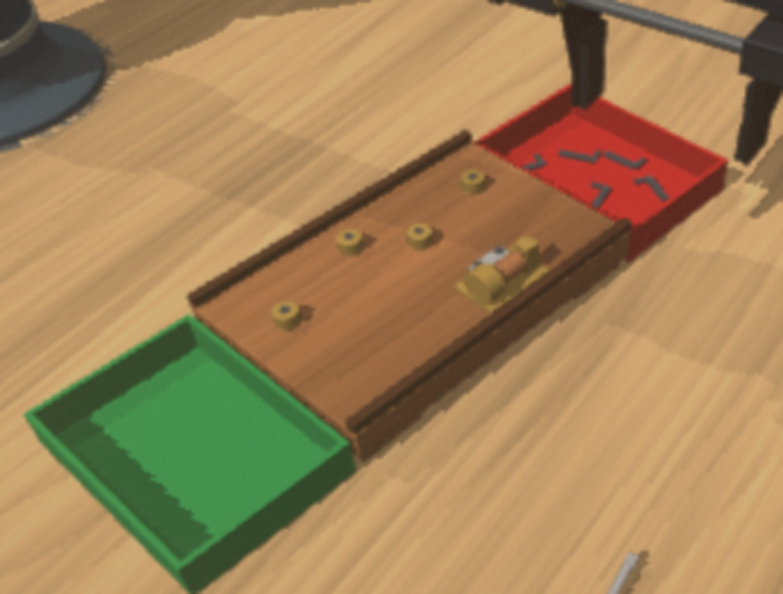

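View pics/sidebig.png

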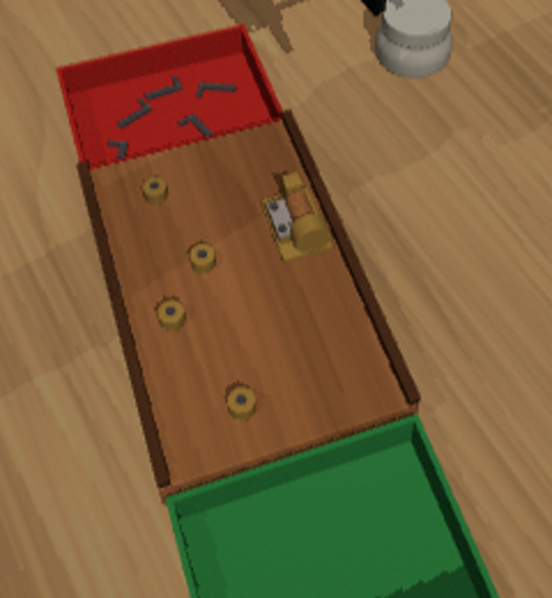

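The scene view shows the board between the green tray (at world -y) and the red tray (+y). Feet are at scene pixels (229,216), (250,189), (275,187), (293,167), and the movement is at (304,200) by the far-x rail. The side view agrees: feet at (285,314), (254,276), (267,251), (247,222).

The tray centres are (473,-212) and (545,169), which puts them 389 mm apart against the nominal 386. So the board centre is about (509,-21) and its yaw about -10.7°. In board coordinates the feet are at about (-23,-96), (-50,-21), (-18,17) and (-35,85), all inside the stated limits.

I'll use the fingers with an 8 mm gap as a self-centring notch. First I'll turn 10.7° so that tool x is board y and tool y is board x.

```bash
python3 -m pendant '0 0 0 5.35; 0 0 0 5.35; -0.0195 -0.030 0 0; -0.0195 -0.030 0 0; -0.0195 -0.030 0 0; -0.0195 -0.030 0 0; -0.0195 -0.030 0 0; -0.0195 -0.030 0 0' 0.008 10
cat >> h.py <<'E'
C0=np.array([509.,-21.]);A=np.radians(-10.7);BX=np.array([np.cos(A),np.sin(A)]);BY=np.array([-BX[1],BX[0]])
def tob(P): d=np.atleast_2d(P)[:,:2]-C0; return np.c_[d@BX,d@BY]
def tow(b,z): b=np.atleast_2d(b);return np.c_[C0+b[:,:1]*BX+b[:,1:2]*BY,np.full(len(b),z)]
E
python3 - <<'E'
from h import *
from bench import env,viewer
np.set_printoptions(precision=1,suppress=True)
s=env.state();print(s["tool_pos"],s["eef_rot"],tob(s["tool_pos"]))
for n in("scene","side"):
    c=pickle.load(open(f"pics/{n}0.pkl","rb"));m=mask(c,(17,100,60),(26,255,255))
    roi=np.zeros_like(m);cv2.fillConvexPoly(roi,proj(c,tow([[-72,-126],[75,-126],[75,126],[-72,126]],44)).astype(np.int32),255)
    for b in blobs(m&roi,15):
        M=cv2.moments(b);p=[M["m10"]/M["m00"],M["m01"]/M["m00"]];print(n,np.array(p),M["m00"],tob(ray(c,p,46)))
c=viewer.capture("wrist");pickle.dump(c,open("pics/w1.pkl","wb"));im=c["frame"].copy()
for p in proj(c,tow([[-77,-130],[77,-130],[77,130],[-77,130],[-23,-96],[-50,-21],[-18,17],[-35,85]],40)):
    cv2.drawMarker(im,tuple(int(v) for v in np.clip(p,-999,999)),(255,0,255),0,8)
cv2.imwrite("pics/w1.png",im[:,:,::-1])
E
```

```text
clock: 1.1
tool_pos: [475.0, -81.9, 222.2]
eef_rot: [-180.0, 0.0, 79.3]
contact_force: [0.2, -0.3, 0.5]
opening: 15.3
finger_force: 0.0
[475.  -81.9 222.2] [-180.     0.    79.3] [[-22.1 -66.2]]
scene [302.4 203.1] 321.0 [[57.2 22.1]]
scene [228.2 216.3] 69.0 [[-22.6 -97.5]]
scene [250.1 189.1] 55.5 [[-49.2 -21. ]]
scene [274.3 186.9] 54.5 [[-17.4  16.5]]
scene [292.4 166.9] 50.0 [[-34.4  85.8]]
side [308.5 236.2] 637.5 [[54.  23.3]]
side [284.6 314.9] 123.0 [[-23.6 -97.9]]
side [254.1 276.6] 106.0 [[-49.7 -21.7]]
side [267.6 251.8] 97.5 [[-18.   15.7]]
side [247.  222.3] 87.5 [[-35.3  85.1]]
```

View pics/w1.png

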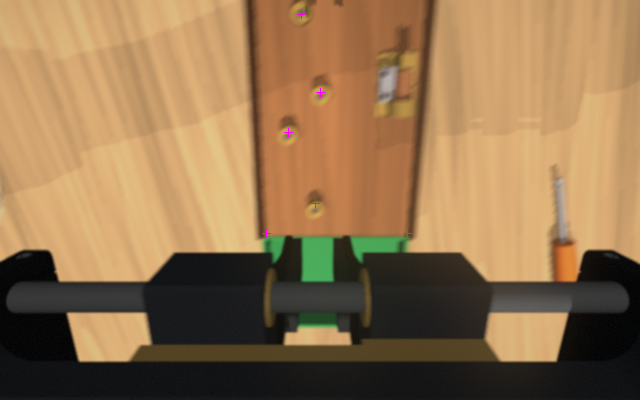

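The wrist view confirms the fit: feet at (301,14), (321,92), (288,133) and (315,205) all lie under the predicted marks, and the board's open end is at row 236. Next I'll lower behind foot 1.

```bash
python3 -m pendant '0 -0.001 0.025 0; 0 0 0.030 0; 0 0 0.030 0; 0 0 0.030 0; 0 0 0.030 0; 0 0 0.020 0; 0 0 0.013 0; 0 0 0 0' 0.008 10
```

```text
clock: 2.15
tool_pos: [474.9, -81.2, 43.9]
eef_rot: [-179.9, 0.0, 79.3]
contact_force: [1.0, -0.0, 0.6]
opening: 7.7
finger_force: 0.0
```

```bash
python3 -m pendant '-0.006 0 0 0; -0.010 0 0 0; -0.010 0 0 0; -0.010 0 0 0; -0.010 0 0 0; -0.010 0 0 0; -0.010 0 0 0; -0.007 0 0 0'; cat > look.py <<'E'
import sys
from h import *
from bench import env,viewer
np.set_printoptions(precision=1,suppress=True)
s=env.state();print("t",s["clock"],"tool",tob(s["tool_pos"]),s["tool_pos"][2])
c=viewer.capture("side")
for n in("scene","side"):
    c=viewer.capture(n);m=mask(c,(15,100,50),(27,255,255))
    for nm,q,z in(("board",[[-72,-129],[30,-129],[30,126],[-72,126]],46),("tray",[[-82,-250],[82,-250],[82,-136],[-82,-136]],12)):
        roi=np.zeros_like(m);cv2.fillConvexPoly(roi,proj(c,tow(q,z-5)).astype(np.int32),255)
        for b in blobs(m&roi,15):
            M=cv2.moments(b);p=[M["m10"]/M["m00"],M["m01"]/M["m00"]];print(n,nm,np.array(p),M["m00"],tob(ray(c,p,z)))
    cv2.imwrite(f"pics/{sys.argv[1]}_{n}.png",c["frame"][:,:,::-1])
E
python3 look.py a
```

```text
clock: 3.15
tool_pos: [461.6, -153.9, 44.5]
eef_rot: [-180.0, 0.0, 79.3]
contact_force: [-0.3, -0.3, -0.2]
opening: 8.1
finger_force: 0.0
t 3.15 tool [[ -21.9 -139.4]] 44.47194990260974
scene board [250.2 189.2] 77.0 [[-48.6 -21.1]]
scene board [274.3 187.1] 73.5 [[-17.   16.1]]
scene board [292.7 167. ] 59.5 [[-33.8  86.1]]
scene tray [209.9 242.8] 48.5 [[ -23.2 -147.6]]
side board [293.1 329.2] 90.0 [[ -18.4 -122.7]]
side tray [296.2 356.1] 106.0 [[ -23.2 -148.1]]
```

View pics/a_scene.png

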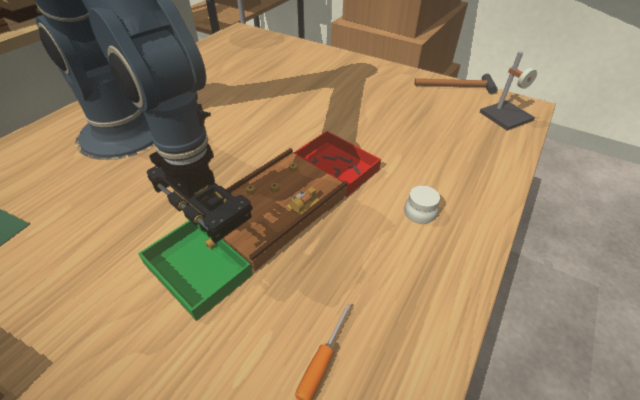

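Foot 1 is in the tray: both views place it at board (-23,-148) at floor height, scene pixel (210,243). The other feet have not moved. Foot 2 is next.

```bash
python3 -m pendant '0 0 0.035 0' >/dev/null 2>&1 --help; python3 -c "from bench import env;s=env.state();print(s['clock'],s['tool_pos'])"
```

```text
3.3 [ 461.7826094  -153.40194002   44.51594036]
```

```bash
python3 -m pendant '0.004 0 -0.020 0; 0.005 0 -0.020 0; 0.025 -0.006 0 0; 0.030 -0.006 0 0; 0.030 -0.006 0 0; 0.030 -0.006 0 0; 0.022 -0.0055 0 0; 0 0 0 0'; python3 -c "
from h import *;from bench import env;s=env.state();print(s['clock'],tob(s['tool_pos']),s['tool_pos'][2])"
```

```text
clock: 4.3
tool_pos: [459.9, -2.0, 84.5]
eef_rot: [-180.0, -0.0, 79.6]
contact_force: [0.7, -0.3, 0.3]
opening: 7.9
finger_force: 0.0
4.3 [[-51.80935234   9.53084585]] 84.54438325337425
```

```bash
python3 -m pendant '-0.002 0 0.015 0; 0 0 0.015 0; 0 0 0.011 0; 0 0 0 0; -0.006 0 0 0; -0.010 0 0 0; -0.010 0 0 0; -0.010 0 0 0'; python3 -m pendant '-0.012 0 0 0; -0.012 0 0 0; -0.012 0 0 0; -0.012 0 0 0; -0.012 0 0 0; -0.012 0 0 0; -0.010 0 0 0; -0.010 0 0 0';python3 -m pendant '-0.010 0 0 0; -0.008 0 0 0; 0 0 0 0'; python3 look.py b
```

```text
clock: 5.3
tool_pos: [452.9, -42.4, 43.8]
eef_rot: [180.0, -0.0, 79.3]
contact_force: [-0.1, 0.7, 0.4]
opening: 7.7
finger_force: 0.1
clock: 6.3
tool_pos: [435.7, -132.5, 43.5]
eef_rot: [-180.0, -0.0, 79.3]
contact_force: [0.1, 0.0, -0.5]
opening: 8.1
finger_force: 0.0
clock: 6.68
tool_pos: [432.4, -150.2, 43.5]
eef_rot: [180.0, 0.0, 79.2]
contact_force: [0.2, 0.1, 0.0]
opening: 7.8
finger_force: 0.0
t 6.675 tool [[ -51.3 -141.2]] 43.53287362133523
scene board [274.2 186.9] 70.0 [[-17.5  16.3]]
scene board [292.7 166.7] 61.5 [[-34.6  86.7]]
scene tray [194.6 240.3] 63.0 [[ -49.8 -163.6]]
scene tray [210.1 242.8] 48.0 [[ -23.  -147.5]]
side board [278.  334.9] 68.5 [[ -40.9 -123.7]]
side tray [279.6 373.4] 126.0 [[ -52.4 -163.7]]
side tray [296.2 356.1] 106.0 [[ -23.2 -148.1]]
```

Foot 2 is in the tray: both views put it at (-50,-164). I'll push foot 3 slightly diagonally once it's past the movement, so that it lands clear of foot 1.

```bash
python3 -m pendant '0.004 0 -0.020 0; 0.006 0 -0.020 0; 0.027 0.005 0 0; 0.032 0.006 0 0; 0.032 0.006 0 0; 0.032 0.006 0 0; 0.030 0.006 0 0; 0.025 0.005 0 0'; python3 -m pendant '0 0 0 0;0 0 0.015 0; 0 0 0.015 0; 0 0 0.010 0; 0 0 0 0'; python3 -c "
from h import *;from bench import env;s=env.state();print(s['clock'],tob(s['tool_pos']),s['tool_pos'][2])"
```

```text
clock: 7.82
tool_pos: [501.1, 30.8, 83.5]
eef_rot: [180.0, -0.0, 79.4]
contact_force: [-0.2, -0.9, -0.1]
opening: 8.0
finger_force: 0.0
clock: 8.45
tool_pos: [499.9, 28.3, 42.3]
eef_rot: [-179.9, 0.0, 79.3]
contact_force: [-0.5, -0.4, -0.6]
opening: 7.6
finger_force: 0.0
8.45 [[-18.11408323  46.75357093]] 42.33489983004143
```

```bash
python3 -m pendant '-0.006 0 0 0; -0.008 0 0 0; -0.010 0 0 0; -0.012 0 0 0; -0.012 0 0 0; -0.012 0.001 0 0; -0.012 0.002 0 0; -0.012 0.003 0 0'; python3 -m pendant '-0.012 0.003 0 0; -0.012 0.003 0 0; -0.012 0.003 0 0; -0.012 0.003 0 0; -0.012 0.003 0 0; -0.012 0.003 0 0; -0.012 0.003 0 0; -0.010 0.0025 0 0'; python3 -m pendant '-0.008 0.002 0 0; 0 0 0 0; 0 0 0 0'; python3 look.py c
```

```text
clock: 9.45
tool_pos: [491.1, -55.6, 43.5]
eef_rot: [-180.0, -0.0, 79.3]
contact_force: [0.4, 0.3, 0.4]
opening: 8.2
finger_force: 0.2
clock: 10.45
tool_pos: [496.8, -152.5, 43.5]
eef_rot: [180.0, 0.0, 79.3]
contact_force: [-1.0, 0.3, -0.1]
opening: 8.0
finger_force: 0.0
clock: 10.82
tool_pos: [497.3, -159.3, 43.5]
eef_rot: [-180.0, -0.0, 79.3]
contact_force: [0.9, 0.7, 0.8]
opening: 8.1
finger_force: 0.0
t 10.825 tool [[  14.1 -138.1]] 43.489210662190516
scene board [292.6 166.7] 61.5 [[-34.6  86.7]]
scene board [233.2 204.7] 17.0 [[-39.7 -72. ]]
scene tray [194.6 240.3] 63.0 [[ -49.8 -163.6]]
scene tray [214.9 257.1] 62.5 [[  10.6 -161.3]]
scene tray [210.  242.7] 48.5 [[ -23.3 -147.4]]
side board [247.  222.4] 100.5 [[-35.2  85.1]]
side board [308.9 322.8] 43.0 [[   5.7 -121. ]]
side tray [279.6 373.4] 126.0 [[ -52.5 -163.7]]
side tray [319.9 357.9] 120.0 [[   8.1 -161.7]]
side tray [296.2 356.1] 106.0 [[ -23.2 -148.1]]
```

Foot 3 is in at (9,-161). Now foot 4.

```bash
python3 -m pendant '0.006 -0.001 -0.020 0; 0.012 -0.003 -0.020 0; 0.030 -0.006 0 0; 0.035 -0.007 0 0; 0.035 -0.007 0 0; 0.035 -0.007 0 0; 0.035 -0.007 0 0; 0.035 -0.006 0 0'; python3 -m pendant '0.030 -0.005 0 0; 0 0 0 0;0 0 0.015 0; 0 0 0.015 0; 0 0 0.010 0; 0 0 0 0'; python3 -c "
from h import *;from bench import env;s=env.state();print(s['clock'],tob(s['tool_pos']),s['tool_pos'][2])"
```

```text
clock: 11.98
tool_pos: [495.2, 69.1, 83.7]
eef_rot: [180.0, -0.0, 79.3]
contact_force: [-0.4, -0.3, -0.3]
opening: 8.2
finger_force: 0.0
clock: 12.72
tool_pos: [495.2, 97.2, 42.3]
eef_rot: [-179.9, 0.1, 79.3]
contact_force: [0.3, -0.9, 0.1]
opening: 7.9
finger_force: 0.0
12.725 [[-35.4842307  113.62172721]] 42.274799789152254
```

```bash
python3 -m pendant '-0.006 0 0 0; -0.008 0 0 0; -0.010 0 0 0; -0.012 0 0 0; -0.012 0 0 0; -0.012 0 0 0; -0.012 0.001 0 0; -0.012 0.002 0 0'; python3 -m pendant '-0.012 0.002 0 0; -0.012 0.002 0 0; -0.012 0.002 0 0; -0.012 0.002 0 0; -0.012 0.002 0 0; -0.012 0.002 0 0; -0.012 0.002 0 0; -0.012 0.002 0 0'; python3 -m pendant '-0.012 0.002 0 0; -0.012 0.002 0 0; -0.012 0.002 0 0; -0.012 0.002 0 0; -0.010 0.002 0 0; -0.008 0.001 0 0; -0.006 0.001 0 0; 0 0 0 0'; python3 look.py d
```

```text
clock: 13.72
tool_pos: [483.4, 14.1, 43.6]
eef_rot: [180.0, -0.0, 79.3]
contact_force: [0.4, -0.1, -0.8]
opening: 7.9
finger_force: 0.3
clock: 14.72
tool_pos: [481.3, -83.2, 43.6]
eef_rot: [180.0, -0.0, 79.3]
contact_force: [0.1, 0.2, -0.9]
opening: 8.2
finger_force: 0.3
clock: 15.72
tool_pos: [479.7, -155.8, 43.5]
eef_rot: [180.0, 0.0, 79.3]
contact_force: [-0.2, 1.1, -0.2]
opening: 7.8
finger_force: 0.0
t 15.725 tool [[  -3.7 -137.9]] 43.530427663923874
scene tray [212.6 249.7] 175.0 [[  -6.1 -154. ]]
scene tray [194.6 240.3] 63.0 [[ -49.8 -163.6]]
side board [300.6 324.9] 62.5 [[  -6.5 -120.1]]
side tray [300. 356.] 223.5 [[ -18.  -149.7]]
side tray [279.6 373.5] 125.0 [[ -52.5 -163.8]]
side tray [320.2 358. ] 122.0 [[   8.4 -162. ]]
```

Foot 4 appears to be in the tray, next to foot 1 (merged blobs). I'll lift clear and check with a picture.

```bash
python3 -m pendant '0 0 -0.015 0; 0.020 0 -0.025 0; 0.030 0.010 -0.030 0; 0.030 0.020 -0.030 0; 0.030 0.020 -0.030 0; 0.030 0.020 -0.020 0; 0.020 0.020 0 0; 0 0 0 0'; python3 look.py e; python3 - <<'E'
import cv2,numpy as np
a=cv2.imread("pics/e_side.png");b=cv2.imread("pics/e_scene.png")
f=lambda x:cv2.resize(x,(390,400),interpolation=cv2.INTER_CUBIC)
cv2.imwrite("pics/e.png",np.hstack([f(a[140:400,200:440]),f(b[130:330,130:330])]))
E
```

```text
clock: 16.88
tool_pos: [599.1, -12.5, 194.7]
eef_rot: [179.9, -0.1, 79.5]
contact_force: [-1.4, -0.1, -0.1]
opening: 7.7
finger_force: 0.0
t 16.875 tool [[86.9 25. ]] 194.7104263505978
scene tray [212.6 249.7] 177.0 [[  -6.1 -154. ]]
scene tray [194.6 240.3] 63.0 [[ -49.8 -163.6]]
side tray [300. 356.] 223.5 [[ -18.  -149.7]]
side tray [279.6 373.4] 126.0 [[ -52.5 -163.7]]
side tray [320.2 358. ] 122.0 [[   8.4 -162. ]]
```

View pics/e.png

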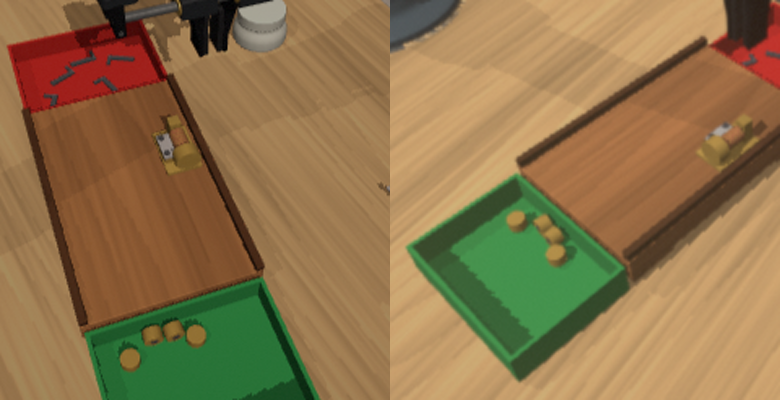

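View pics/e_scene.png

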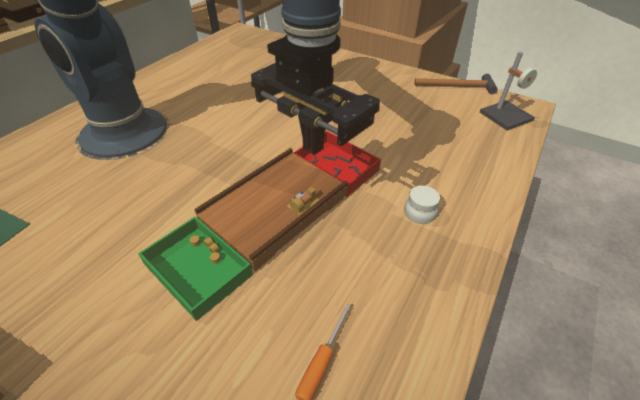

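All four feet lie in the green tray, at scene pixels (195,240), (208,241), (213,247) and (215,257). They didn't move between the last two looks. The board is clear except for the movement at (304,200), and the pot (423,203) and screwdriver (325,355) are where they were.

```bash
python3 -c "
from bench import env
print(env.finish_job())"
```

```text
the job is handed in; nothing more can be done
None
```

I swept all four brass feet off the board into the green tray, where they lie at rest; the movement, pot and screwdriver are where they were, and I handed the job in at about 17 s.

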